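# Empty the rinsing cup into the sorting tray

## Robot

A 6-joint arm with a two-finger parallel gripper is mounted at the origin on the work surface. World frame = base frame: x ahead of the robot, y to its left, z up, the work surface at z = 0. Lengths are in m, angles in rad, forces in N, time in s.
With the tool pointing down it reaches from about 0.3 to 0.75 m from the base axis. Payload 8.5 kg.
Tool frame: the origin (TCP) lies on the centre line of the jaws, within the pads' length; the fingertips stand 19 mm ahead of it and the grasp point (between the pads) is the TCP; z points along the fingers, x is the direction in which the jaws open and shut, and the axes are right-handed (so a half turn about z gives the same grasp; the last joint's range is limited). The gripper opens to 88 mm and grips with 3 to 60 N. Pads are 18 mm wide; open, the fingers measure 123 mm over their backs; the gripper's body (75 mm by 187 mm) begins 45 mm behind the grasp point.
Start: joints at [1.129, 0.381, 1.297, -0, 1.464, -0.215], TCP at [0.124, 0.536, 0.258] pointing down, gripper open.
Joint ranges: [-3.11, 3.11], [-0.89, 2.33], [0.22, 2.48], [-1.42, 4.56], [0.17, 2.85], [-2.88, 2.88]. Speed limits (rad/s): [2.39, 2.39, 3.14, 3.14, 3.14, 3.14].

## Interface

Orientations are given as a unit quaternion [w, x, y, z].
In Python, from station import ctrl gives the robot as it stands.
- The arm moves only by the tool carry_out, never from a script. Its arguments are lists of equal length, an entry for each row: "fingers": the opening, from 0 (shut) to 1 (fully open); "travel": the shift along the tool's x, y, z in m, a list of three; "dr": the turn, a rotation vector about the tool's x, y, z in degrees, a list of three. A call has 1 to 12 rows; each row is the pose to reach, as a shift and turn from the pose measured when the call began, along the tool's axes at that moment; what a row does not reach only later rows make up. A row lasts 1/10 s, in which the tool goes at most 50 mm and 8.59 degrees, less where a joint would pass 70% of its speed; a pose out of reach is approached as far as the arm can. A call with a gripper value outside its range is refused whole. The fingers move at their own pace and stop on an object; "newtons" is the grip in N (left out, the last holds). Time passes only in rows, so rows that repeat a pose let the fingers close. It gives the time, the measured TCP pose, the force and the opening at its end, in the units of the state.
- ctrl.sense(): the state, without advancing time (a new reading comes with each control period).
- ctrl.read_camera(name): name is "scene" or "top" or "wrist"; returns a dict with "img" (480x640x3 uint8, blue, green, red), "intrinsics" (3x3 intrinsics, pixels), "k1" (the pictures are not rectified: a ray, as slopes to the right and down, at radius r is drawn at 1 + k1 r^2 times it, then the intrinsics apply), "view" (4x4, takes a point from world to camera coordinates). Camera axes: x right, y up, looking along -z (the intrinsics and any distortion apply to the point x, -y, -z); pixel columns grow to the right and rows downward; lengths in m; the calibration is good to about 2 mm. A picture is of the moment at which its call begins. There is no depth.
- ctrl.hand_in(): hands the job in, once; it reports no verdict.
The state is a dict: "time_s": time; "joint_positions": joint angles; "qvel": joint speeds; "joint_efforts": joint torques, N m; "ee_pos": TCP position; "tool_rot": TCP orientation; "ft_force": force on the tool from outside, world axes, zero at the start; "torque": the same for the moment, N m; "opening": finger opening in m.
Only numpy, scipy, OpenCV 4.12 (cv2) and the standard library are available. Lean on these libraries where they do the work, as an engineer would, in place of code of your own. Each camera call takes 0.05 s, during which the arm holds its last target. There are 200 camera calls.

## Task

The white dust cover is standing in the grey sorting tray: lift it out and stand it upright on the cork mat. Then take the steel rinsing cup by its handle, tip it over the tray so that all three brass blanks drop into the tray, and stand the empty cup upright in the middle of its black rubber coaster again. Leave the other things on the bench where they are.

Things in the scene. Friction and masses are not known exactly. Their poses are not given: they have to be found in the camera images.
- cover: loose white dust cover, a solid low dome 90 mm in diameter with an upright cylindrical knob 24 mm in diameter on top (the knob runs from 46 to 84 mm above the underside; the dome's shoulder is 43 mm high), 0.15 kg. Starts standing inside the tray. Origin: centre of its underside, z up
- tray: grey plastic sorting tray, open-topped, fixed to the bench; 180 mm along its x, 160 mm along its y, walls 35 mm high and 5 mm thick, floor 5 mm thick. Origin: centre of its underside on the bench
- mat: square cork mat, 130 x 130 mm, 4 mm thick, fixed flat on the bench, left or right of the tray. Origin: centre of its underside on the bench
- coaster: round black rubber coaster, 130 mm in diameter, 4 mm thick, fixed flat on the bench, on the other side of the tray; the cup starts on it. Origin: centre of its underside on the bench
- cup: loose steel cup, 0.22 kg, flaring, 44 mm high, 64 mm across the foot, 128 mm across the rim, walls 3 mm (36 degrees from vertical), floor 5 mm. Handle: a straight flat black bar on its +y side, 8 mm thick (along x), 22 mm wide, 60 mm long, rising outward at 40 degrees from vertical, from (0, 56, 34) to (0, 95, 80) mm in the cup's frame. Origin: centre of the underside, z up through the mouth
- cup_grip (a point): grip point on the middle of the cup's handle bar, at (0, 83, 66.2) mm in the cup's frame, 18 mm from the bar's outer end
- blank0: loose brass blank, a stepped disc 24 mm in diameter and 16 mm high, 45 g; the three alike start lying flat side by side on the floor of the cup. Origin: centre of its underside
- blank1: loose brass blank, a stepped disc 24 mm in diameter and 16 mm high, 45 g; the three alike start lying flat side by side on the floor of the cup. Origin: centre of its underside
- blank2: loose brass blank, a stepped disc 24 mm in diameter and 16 mm high, 45 g; the three alike start lying flat side by side on the floor of the cup. Origin: centre of its underside
- tweezers: bystander: steel tweezers lying on the bench between the tray and the left place, 135 mm long along x, 9 mm wide, 6 mm high; origin near the middle
- spanner: bystander: steel spanner lying on the bench between the tray and the right place, 130 mm long along x; origin near the middle
- watch: bystander: dark wristwatch head without strap, 42 mm in diameter, 11 mm high, beyond the tray on the left; origin: centre of its underside
- loupe: bystander: black eyeglass loupe standing on the bench, 38 mm in diameter, 30 mm high, beyond the tray on the right; origin: centre of its underside
- holder: bystander: steel movement holder, a block 60 x 48 x 16 mm, just beyond the tray; origin: centre of its underside
There are look-alikes about, which are no part of the job. Leave any blue or orange look-alike of the cover alone.

How it is judged:
By the outcome, as a careful person would: the job done as asked, in the order asked, and still so for the second after the job is handed in, with the robot touching nothing.
It also fails if it takes over 64 s, if anything falls off the work surface, if the arm or the gripper's body presses on something with over 40 N, if the wrist force passes 120 N, or if a joint passes its speed limit or range.

## Working session

There is one attempt and no reset: what is moved stays moved. The work goes in short steps, Python scripts to look and compute and a tool call to move; the robot and the scene stay as the last step left them, time stands still between calls to the robot, and variables do not carry over. Pictures are saved under pics/ and viewed, about 8 in all and at most 12, crops included, and the job is handed in when it is done.

Besides the shell and the picture viewer there is one more tool, called after "Emit:" as a command line: name --argument value ..., lists and objects as JSON in quotes. carry_out: Moves the arm, as the interface text tells. Its arguments: {"type":"object","properties":{"fingers":{"type":"array","items":{"type":"number"}},"travel":{"type":"array","items":{"type":"array","items":{"type":"number"}}},"dr":{"type":"array","items":{"type":"array","items":{"type":"number"}}},"newtons":{"type":"number"}},"required":["fingers","travel","dr"]}

```bash
mkdir -p pics; cat > h.py <<'E'
import numpy as np, cv2
from scipy.spatial.transform import Rotation as R
from station import ctrl
def cam(n,save=None):
    c=ctrl.read_camera(n)
    if save: cv2.imwrite('pics/'+save,c['img'])
    return c
def proj(c,p):
    q=np.array(c['view'])@np.r_[p,1]; s=np.array([q[0],-q[1]])/-q[2]
    s=s*(1+c['k1']*(s@s)); return (np.array(c['intrinsics'])@np.r_[s,1])[:2]
def ray(c,px):
    K=np.array(c['intrinsics']); d=cv2.undistortPoints(np.array([[px]],float),K,np.array([c['k1'],0,0,0.]))[0,0]
    V=np.array(c['view']); Rm=V[:3,:3]
    return -Rm.T@V[:3,3], Rm.T@np.array([d[0],-d[1],-1])
def onz(c,px,z):
    o,d=ray(c,px); return o+d*(z-o[2])/d[2]
def rel(p,q=None):
    "target TCP pos (and Rotation) -> travel mm, rotvec deg in the tool axes"
    s=ctrl.sense(); w,x,y,z=s['tool_rot']; T=R.from_quat([x,y,z,w])
    t=T.inv().apply(np.array(p)-s['ee_pos'])
    r=None if q is None else (T.inv()*q).as_rotvec(degrees=True)
    return np.round(t,4), None if r is None else np.round(r,2)
E
python3 - <<'E'
from h import *
s=ctrl.sense(); print(s)
for n in('scene','top'):
    c=cam(n,n+'1.png'); print(n,c['intrinsics'],c['k1'],np.round(c['view'],3).tolist())
E
```

```text
{'time_s': 0.0, 'joint_positions': array([ 1.12866640e+00,  3.81186885e-01,  1.29824730e+00, -1.99014532e-06,
        1.46356125e+00, -2.15292670e-01]), 'qvel': array([ 0.00061923,  0.00016037,  0.00063923, -0.00172418, -0.00074798,
        0.00117228]), 'joint_efforts': array([-1.19073491e-03, -4.37930310e+01, -2.24552804e+01,  7.13255676e-02,
        3.51782260e-02, -1.02057440e-04]), 'ee_pos': array([0.12358555, 0.53568557, 0.25714717]), 'tool_rot': array([ 3.10185524e-04,  7.82590609e-01,  6.22536301e-01, -6.29075867e-04]), 'ft_force': array([-0.22807634, -0.4951031 ,  0.10455851]), 'torque': array([ 0.00445493,  0.02856229, -0.05304424]), 'opening': 0.08803559461065222}
scene [[581.56708855   0.         320.59776597]
 [  0.         581.56708855 234.04203443]
 [  0.           0.           1.        ]] -0.12285113991464759 [[0.701, 0.713, -0.021, -0.373], [-0.454, 0.469, 0.757, 0.161], [0.55, -0.521, 0.653, -1.309], [0.0, 0.0, 0.0, 1.0]]
top [[527.86428829   0.         314.70896197]
 [  0.         527.86428829 245.38931763]
 [  0.           0.           1.        ]] -0.14964033341537056 [[0.015, -1.0, -0.007, 0.029], [0.999, 0.015, 0.04, -0.514], [-0.04, -0.008, 0.999, -1.195], [0.0, 0.0, 0.0, 1.0]]
```

View pics/top1.png

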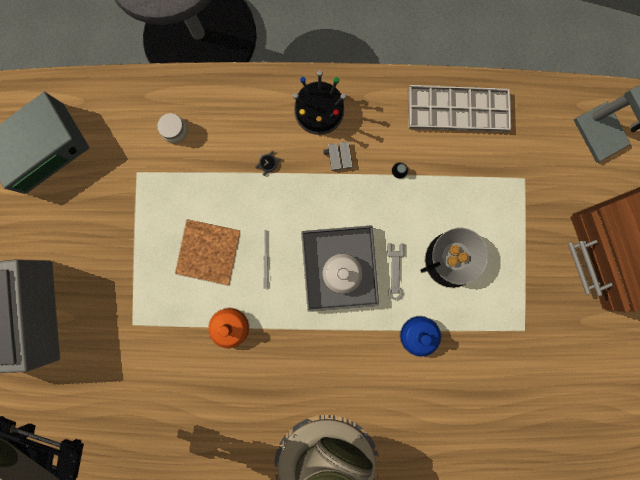

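View pics/scene1.png

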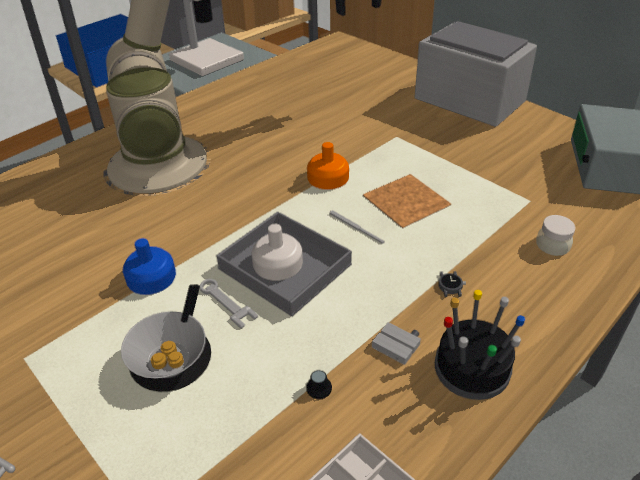

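The top view shows the white cover's knob at (343,273) inside the tray. The mat is at (208,252) on the left, and the cup is at (459,257) on the right with its handle toward (424,268). 

Candidates for the cover are white dome in the tray (343,273), orange dome (229,328), blue dome (420,336) and white jar (171,127). I choose the white dome standing in the tray and check it in a crop.

```bash
python3 - <<'E'
from h import *
t=cv2.imread('pics/top1.png'); s=cv2.imread('pics/scene1.png')
a=cv2.resize(t[210:320,295:495],None,fx=4,fy=4,interpolation=cv2.INTER_CUBIC)[:, :800]
cv2.imwrite('pics/cropt.png',a)
b=cv2.resize(s[210:400,110:360],None,fx=3,fy=3,interpolation=cv2.INTER_CUBIC); cv2.imwrite('pics/crops.png',b)
c=cam('top')
hsv=cv2.cvtColor(t,cv2.COLOR_BGR2HSV)
# mat
m=cv2.inRange(hsv,(5,90,60),(18,255,230)); 
roi=np.zeros_like(m); roi[205:300,165:250]=m[205:300,165:250]
k=max(cv2.findContours(cv2.morphologyEx(roi,cv2.MORPH_CLOSE,np.ones((5,5))),0,2)[0],key=cv2.contourArea)
r=cv2.minAreaRect(k); print('mat',r,onz(c,r[0],.004)); P=[onz(c,p,.004)[:2] for p in cv2.boxPoints(r)]; print(np.round(P,4).tolist())
# tray: dark grey inside
m=cv2.inRange(t,(40,40,40),(130,130,130)); roi=np.zeros_like(m); roi[215:325,292:386]=m[215:325,292:386]
k=max(cv2.findContours(roi,0,2)[0],key=cv2.contourArea); r=cv2.minAreaRect(k); print('tray',r,onz(c,r[0],.035),np.round([onz(c,p,.035)[:2] for p in cv2.boxPoints(r)],3).tolist())
E
```

```text
mat ((207.29025268554688, 251.8121795654297), (55.24584197998047, 56.08395767211914), 12.094757080078125) [0.49483746 0.2843117  0.004     ]
[[0.4434, 0.3608], [0.5713, 0.3361], [0.5459, 0.2087], [0.4191, 0.2335]]
tray ((345.84259033203125, 269.0325927734375), (84.09133911132812, 82.85528564453125), 85.42607879638672) [ 0.46026255 -0.03435744  0.035     ] [[0.545, 0.067], [0.563, -0.118], [0.375, -0.136], [0.358, 0.049]]
```

View pics/cropt.png

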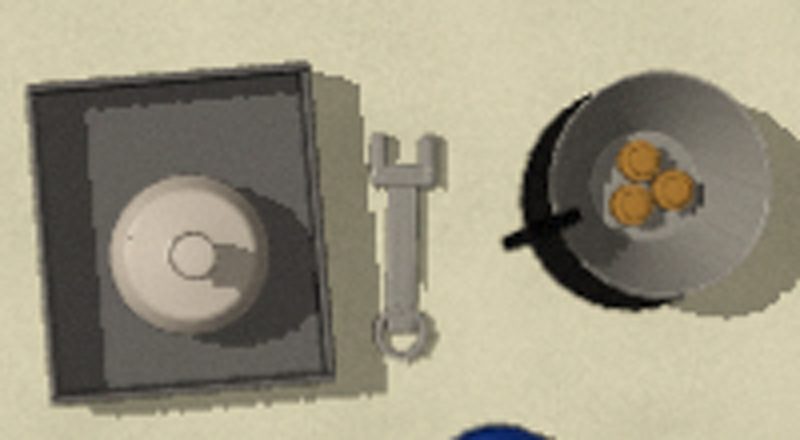

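View pics/crops.png

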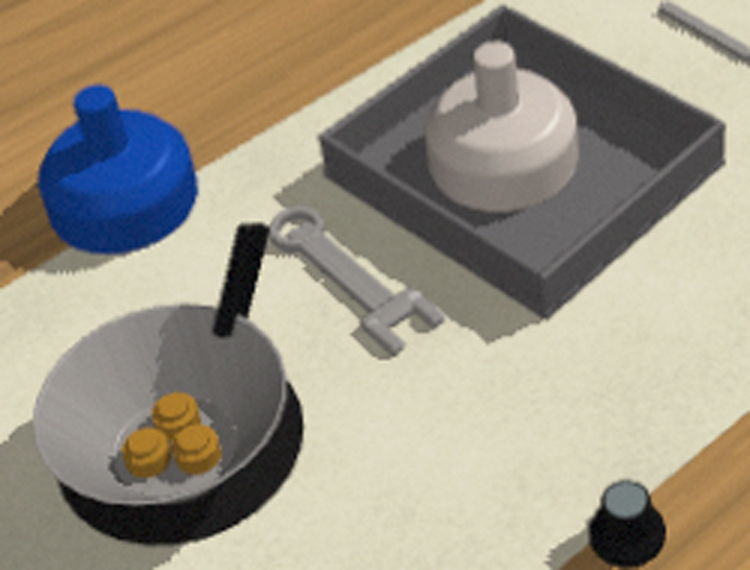

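The crops confirm the white cover: dome in the tray with its knob at top pixel (343.2,273.8). The cup's rim centre is about (460,256), and its handle bar runs from (439,263) to (421,270.5) toward the tray and robot.

```bash
python3 - <<'E'
from h import *
from scipy.optimize import least_squares
t=cam('top'); s=cam('scene')
T=lambda u,v:(295+u/4-.4,210+v/4-.4); S=lambda u,v:(110+u/3-.3,210+v/3-.3)
print('knob',onz(t,T(193,255),.089),onz(s,S(495,50),.089))
C=np.array([onz(t,T(*p),.035) for p in[(28,87),(310,65),(335,378),(54,403)]]);print('tray',C.mean(0),C[:,:2].round(3).tolist(),[round(np.linalg.norm(C[i]-C[i-1]),3) for i in range(4)])
print('handle end',onz(t,T(505,242),.082),onz(s,S(252,226),.084)); print('handle root',onz(t,T(577,213),.038))
def fit(pts,r):
    f=lambda p:np.hypot(pts[:,0]-p[0],pts[:,1]-p[1])-r
    q=least_squares(f,pts.mean(0),loss='soft_l1',f_scale=.001); return q.x.round(4),np.abs(f(q.x)).mean().round(4)
rim=np.array([onz(t,T(*p),.048)[:2] for p in[(660,71),(770,185),(725,270),(550,190),(570,115),(600,88),(740,110),(670,297),(620,288)]]);print('rim',fit(rim,.064))
rs=np.array([onz(s,S(*p),.048)[:2] for p in[(35,415),(60,350),(100,322),(287,375),(150,305),(262,340),(287,400),(150,502),(80,478),(230,475)]]);print('rim s',fit(rs,.064))
cs=np.array([onz(t,T(*p),.004)[:2] for p in[(523,190),(530,230),(552,270),(590,299),(625,309),(660,307),(555,112)]]);print('coaster',fit(cs,.065))
cs=np.array([onz(s,S(*p),.004)[:2] for p in[(303,425),(300,450),(270,495),(230,525),(170,542),(120,535),(85,512)]]);print('coaster s',fit(cs,.065))
b=np.array([onz(t,T(*p),.025)[:2] for p in[(640,160),(674,190),(631,206)]]);print('blanks',b.round(3).tolist(),'spanner',[onz(t,T(*p),.005)[:2].round(3).tolist() for p in[(380,135),(440,140),(405,360)]])
print('blue',onz(t,(421,336),.05))
o=ctrl.sense();print(o['time_s'])
E
```

```text
knob [ 0.45120544 -0.02528884  0.089     ] [ 0.44818619 -0.02407549  0.089     ]
tray [ 0.46268104 -0.02147427  0.035     ] [[0.543, 0.066], [0.558, -0.092], [0.383, -0.108], [0.367, 0.049]] [np.float64(0.177), np.float64(0.159), np.float64(0.176), np.float64(0.158)]
handle end [ 0.46029037 -0.19383394  0.082     ] [ 0.45958205 -0.20168671  0.084     ]
handle root [ 0.47683661 -0.24313765  0.038     ]
rim (array([ 0.4936, -0.2877]), np.float64(0.0013))
rim s (array([ 0.4911, -0.2877]), np.float64(0.0018))
coaster (array([ 0.4874, -0.2846]), np.float64(0.0007))
coaster s (array([ 0.4842, -0.2814]), np.float64(0.0009))
blanks [[0.508, -0.282], [0.491, -0.302], [0.481, -0.277]] spanner [[0.52, -0.136], [0.518, -0.171], [0.392, -0.152]]
blue [ 0.31421589 -0.20240566  0.05      ]
0.25
```

```bash
python3 - <<'E'
from h import *
print(rel([.450,-.025,.16]))
E
```

```text
(array([-0.473 ,  0.4441,  0.0977]), None)
```

Emit:
carry_out --fingers '[1,1,1,1,1,1,1,1,1,1,1,1]' --travel '[[-0.473,0.444,0.06],[-0.473,0.444,0.06],[-0.473,0.444,0.06],[-0.473,0.444,0.06],[-0.473,0.444,0.06],[-0.473,0.444,0.06],[-0.473,0.444,0.06],[-0.473,0.444,0.06],[-0.473,0.444,0.06],[-0.473,0.444,0.06],[-0.473,0.444,0.06],[-0.473,0.444,0.06]]' --dr '[[0,0,0],[0,0,0],[0,0,0],[0,0,0],[0,0,0],[0,0,0],[0,0,0],[0,0,0],[0,0,0],[0,0,0],[0,0,0],[0,0,0]]' --newtons 20

```text
time_s: 1.45
ee_pos: [0.4247, 0.0173, 0.2024]
tool_rot: [0.0, 0.783, 0.622, -0.0]
ft_force: [0.8, 0.8, 0.6]
opening: 0.0879
```

```bash
python3 - <<'E'
from h import *
print(rel([.450,-.025,.16])); print(ctrl.sense())
E
```

```text
(array([-0.0355,  0.0342,  0.0424]), None)
{'time_s': 1.45, 'joint_positions': array([-2.39059074e-01,  2.19674030e-01,  1.71396157e+00, -5.50608653e-04,
        1.20762896e+00, -1.58231148e+00]), 'qvel': array([-9.35404903e-01,  4.22279919e-01, -4.21322666e-01,  5.95382062e-04,
       -8.62270885e-03, -9.30646569e-01]), 'joint_efforts': array([  4.35710371, -35.56957483, -17.02248931,  -0.19216691,
         0.18090508,   1.12882007]), 'ee_pos': array([0.42469542, 0.01731033, 0.20241531]), 'tool_rot': array([ 2.87403665e-04,  7.82749910e-01,  6.22336312e-01, -1.02701973e-04]), 'ft_force': array([0.75432253, 0.78442252, 0.5558723 ]), 'torque': array([ 0.06115684,  0.05082213, -0.02685112]), 'opening': 0.08793261216906369}
```

Emit:
carry_out --fingers '[1,1,1,1,1,1,1,1,1]' --travel '[[-0.035,0.034,0.0],[-0.035,0.034,0.02],[-0.035,0.034,0.042],[-0.035,0.034,0.065],[-0.035,0.034,0.09],[-0.035,0.034,0.115],[-0.035,0.034,0.125],[-0.035,0.034,0.125],[-0.035,0.034,0.125]]' --dr '[[0,0,0],[0,0,0],[0,0,0],[0,0,0],[0,0,0],[0,0,0],[0,0,0],[0,0,0],[0,0,0]]'

```text
time_s: 2.35
ee_pos: [0.4504, -0.0246, 0.0782]
tool_rot: [0.001, 0.783, 0.622, 0.0]
ft_force: [0.1, 0.1, -0.9]
opening: 0.0883
```

```bash
python3 - <<'E'
from h import *
print(rel([.450,-.025,.076])); c=cam('wrist','w1.png'); print(proj(c,[.45,-.025,.089]))
E
```

```text
(array([-0.0004, -0.0003,  0.0022]), None)
[317.23292286 363.50498038]
```

View pics/w1.png

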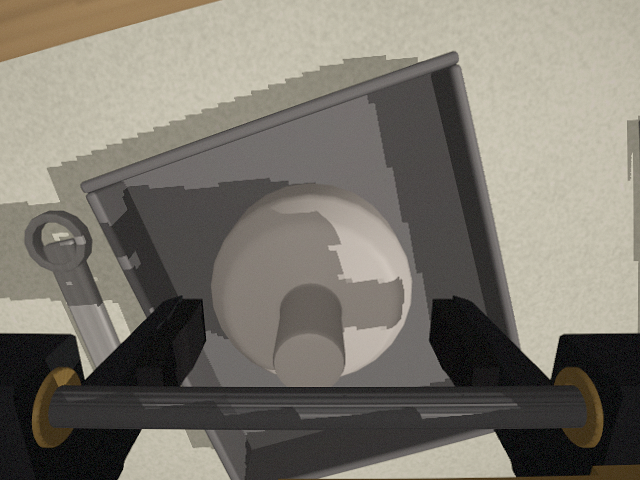

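The wrist view shows the white knob top at (310,362), centred between the jaws to within about 2 mm. I close on it.

Emit:
carry_out --fingers '[1,0,0,0,0,0,0,0,0,0]' --travel '[[-0.002,0,0.002],[-0.002,0,0.002],[-0.002,0,0.002],[-0.002,0,0.002],[-0.002,0,0.002],[-0.002,0,0.002],[-0.002,0,0.002],[-0.002,0,0.002],[-0.002,0,-0.03],[-0.002,0,-0.06]]' --dr '[[0,0,0],[0,0,0],[0,0,0],[0,0,0],[0,0,0],[0,0,0],[0,0,0],[0,0,0],[0,0,0],[0,0,0]]' --newtons 25

```text
time_s: 3.4
ee_pos: [0.4496, -0.0264, 0.1389]
tool_rot: [0.0, 0.783, 0.622, -0.0]
ft_force: [0.5, 0.6, -0.6]
opening: 0.0185
```

```bash
python3 - <<'E'
from h import *
print(rel([.495,.284,.16]), rel([.495,.284,.0755]), ctrl.sense()['ft_force'])
E
```

```text
(array([ 0.3127, -0.0257, -0.0212]), None) (array([ 0.3127, -0.0257,  0.0633]), None) [ 0.45251335  0.57955344 -0.56545676]
```

```bash
python3 - <<'E'
from h import *
c=cam('wrist','w2.png'); print(ctrl.sense()['opening'])
cam('scene','s2.png')
s=cv2.imread('pics/s2.png')[120:330,160:400]; w=cv2.imread('pics/w2.png')
cv2.imwrite('pics/m2.png',np.hstack([cv2.resize(s,(480,420)),cv2.resize(w,(320,240))[:, :].repeat(1,0) if 0 else cv2.copyMakeBorder(cv2.resize(w,(320,240)),0,180,0,0,0)]))
E
```

```text
0.014307054927052311
```

View pics/m2.png

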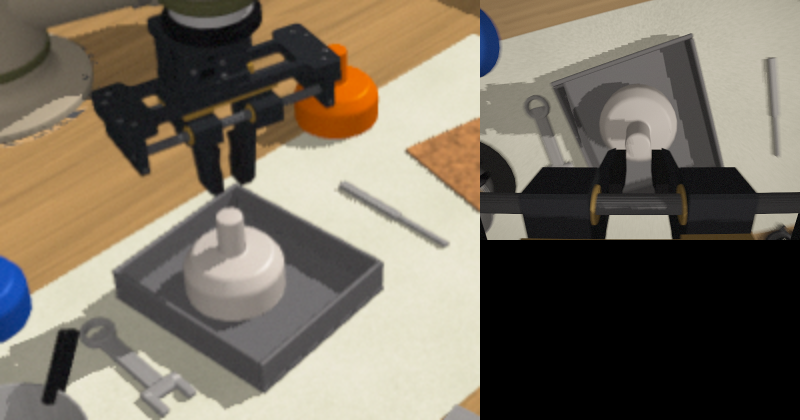

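The cover is still standing in the tray at the same place. The fingers were slow and hadn't closed when I lifted. I reopen, go down again and give them more time.

Emit:
carry_out --fingers '[0.7,0.7,0.7,0.7,0.7,0.7,0.7,0.7,0.7,0.7,0.7,0.7]' --travel '[[0,0,0],[0,0,0],[0,0,0],[0,0,0],[0,0,0],[0,0,0],[0,0,0],[0,0,0.02],[0,0,0.04],[0,0,0.062],[0,0,0.062],[0,0,0.062]]' --dr '[[0,0,0],[0,0,0],[0,0,0],[0,0,0],[0,0,0],[0,0,0],[0,0,0],[0,0,0],[0,0,0],[0,0,0],[0,0,0],[0,0,0]]'

```text
time_s: 4.7
ee_pos: [0.4519, -0.0271, 0.0796]
tool_rot: [0.004, 0.783, 0.622, 0.002]
ft_force: [-0.3, -0.0, 0.2]
opening: 0.062
```

Emit:
carry_out --fingers '[0,0,0,0,0,0,0,0,0,0]' --travel '[[0,0,0],[0,0,0],[0,0,0],[0,0,0],[0,0,0],[0,0,0],[0,0,0],[0,0,0],[0,0,0],[0,0,0]]' --dr '[[0,0,0],[0,0,0],[0,0,0],[0,0,0],[0,0,0],[0,0,0],[0,0,0],[0,0,0],[0,0,0],[0,0,0]]' --newtons 25

```text
time_s: 5.7
ee_pos: [0.4519, -0.0272, 0.0797]
tool_rot: [0.004, 0.783, 0.622, 0.002]
ft_force: [0.1, -2.7, 2.8]
opening: 0.0232
```

Emit:
carry_out --fingers '[0,0,0,0,0,0]' --travel '[[0,0,0],[0,0,-0.01],[0,0,-0.03],[0,0,-0.06],[0,0,-0.08],[0,0,-0.08]]' --dr '[[0,0,0],[0,0,0],[0,0,0],[0,0,0],[0,0,0],[0,0,0]]'

```text
time_s: 6.3
ee_pos: [0.4521, -0.027, 0.162]
tool_rot: [0.006, 0.783, 0.623, 0.003]
ft_force: [0.3, -0.2, -1.8]
opening: 0.023
```

```bash
python3 - <<'E'
from h import *
q=R.from_quat([.783,.622,0,0])
print(rel([.495,.284,.16],q), rel([.495,.284,.079]), ctrl.sense()['ft_force'],ctrl.sense()['opening'])
E
```

```text
(array([ 0.3127, -0.0282,  0.0012]), array([0.75, 0.09, 0.08])) (array([ 0.3128, -0.0292,  0.0821]), None) [ 0.32922912 -0.24363567 -1.83274335] 0.022997613734386177
```

Emit:
carry_out --fingers '[0,0,0,0,0,0,0,0,0,0,0,0]' --travel '[[0.02,-0.002,0],[0.06,-0.006,0],[0.1,-0.01,0],[0.14,-0.013,0],[0.18,-0.017,0],[0.22,-0.02,0],[0.26,-0.024,0],[0.29,-0.027,0],[0.313,-0.029,0],[0.313,-0.029,0.02],[0.313,-0.029,0.04],[0.313,-0.029,0.06]]' --dr '[[0,0,0],[0,0,0],[0,0,0],[0,0,0],[0,0,0],[0,0,0],[0,0,0],[0,0,0],[0,0,0],[0,0,0],[0,0,0],[0,0,0]]'

```text
time_s: 7.5
ee_pos: [0.4942, 0.2844, 0.0991]
tool_rot: [0.005, 0.782, 0.623, 0.003]
ft_force: [1.0, 0.3, -2.4]
opening: 0.0231
```

```bash
python3 - <<'E'
from h import *
q=R.from_quat([.783,.622,0,0])
print(rel([.495,.284,.079],q), ctrl.sense()['ft_force'],ctrl.sense()['opening'])
E
```

```text
(array([-0.0001,  0.0006,  0.0201]), array([0.64, 0.14, 0.11])) [ 0.98335934  0.34799023 -2.43787376] 0.023059682615026035
```

Emit:
carry_out --fingers '[0,0,0,0,0,0]' --travel '[[0,0,0.006],[0,0,0.012],[0,0,0.017],[0,0,0.02],[0,0,0.0205],[0,0,0.0205]]' --dr '[[0,0,0],[0,0,0],[0,0,0],[0,0,0],[0,0,0],[0,0,0]]'

```text
time_s: 8.1
ee_pos: [0.4946, 0.2843, 0.0789]
tool_rot: [0.005, 0.782, 0.623, 0.003]
ft_force: [0.2, -0.6, -1.4]
opening: 0.0233
```

Emit:
carry_out --fingers '[0,0,0]' --travel '[[0,0,0.001],[0,0,0.0015],[0,0,0.0015]]' --dr '[[0,0,0],[0,0,0],[0,0,0]]'

```text
time_s: 8.4
ee_pos: [0.4949, 0.2841, 0.0786]
tool_rot: [0.006, 0.782, 0.623, 0.003]
ft_force: [-2.5, -3.9, 7.4]
opening: 0.0231
```

Contact (+7 N). I open the jaws, then rise.

Emit:
carry_out --fingers '[0.7,0.7,0.7,0.7,0.7,0.7,0.7,0.7,0.7,0.7,0.7,0.7]' --travel '[[0,0,0],[0,0,0],[0,0,0],[0,0,0],[0,0,0],[0,0,0],[0,0,-0.02],[0,0,-0.06],[0,0,-0.1],[0,0,-0.13],[0,0,-0.13],[0,0,-0.13]]' --dr '[[0,0,0],[0,0,0],[0,0,0],[0,0,0],[0,0,0],[0,0,0],[0,0,0],[0,0,0],[0,0,0],[0,0,0],[0,0,0],[0,0,0]]'

```text
time_s: 9.6
ee_pos: [0.4931, 0.2847, 0.2084]
tool_rot: [0.006, 0.782, 0.623, 0.003]
ft_force: [1.0, -0.3, -0.4]
opening: 0.0618
```

The cover is released. Next comes the cup: grip the bar with the tool along the bar's axis. I also check the cover from above.

```bash
cat >> h.py <<'E'
u=np.array([-.337,.9415,0]); cx=np.array([.9415,.337,0]); Z=np.array([0,0,1.])
G=np.array([.4647,-.2095,.0702]); bar=np.sin(np.radians(40))*u+np.cos(np.radians(40))*Z
def ori(th): # tool orientation with the cup tipped by th deg
    a=np.radians(th-40); d=np.sin(a)*u-np.cos(a)*Z
    return R.from_matrix(np.c_[cx,np.cross(d,cx),d])
E
python3 - <<'E'
from h import *
print(rel(G+.12*bar+[0,0,.03],ori(0)))
t=cam('top'); im=t['img']; 
print('expected knob px',proj(t,[.495,.284,.088]))
m=cv2.inRange(cv2.cvtColor(im,cv2.COLOR_BGR2HSV),(0,0,120),(180,70,255)); m[:, :170]=0; m[:,250:]=0; m[:215]=0;m[300:]=0
n,l,st,ce=cv2.connectedComponentsWithStats(m); print([(st[i].tolist(),ce[i].round(1).tolist()) for i in range(1,n) if st[i][4]>100])
E
```

```text
(array([-0.423 ,  0.0414,  0.0176]), array([-35.81, -20.24,  54.76]))
expected knob px [199.29237995 250.65851839]
[([181, 215, 69, 85, 2252], [230.3, 258.6]), ([170, 222, 20, 78, 743], [176.2, 272.1])]
```

Emit:
carry_out --fingers '[0.6,0.6,0.6,0.6,0.6,0.6,0.6,0.6,0.6,0.6,0.6,0.6]' --travel '[[-0.04,0.004,0.002],[-0.08,0.008,0.003],[-0.12,0.012,0.005],[-0.16,0.016,0.006],[-0.2,0.02,0.008],[-0.24,0.024,0.01],[-0.28,0.028,0.012],[-0.32,0.031,0.013],[-0.36,0.035,0.015],[-0.4,0.039,0.017],[-0.423,0.041,0.018],[-0.423,0.041,0.018]]' --dr '[[-3,-2,5],[-6,-3,10],[-10,-5,15],[-13,-7,20],[-16,-9,25],[-19,-11,30],[-23,-13,35],[-26,-15,40],[-29,-17,45],[-32,-18,50],[-35.8,-20.2,54.8],[-35.8,-20.2,54.8]]'

```text
time_s: 10.85
ee_pos: [0.4368, -0.1379, 0.1891]
tool_rot: [0.336, 0.926, 0.16, 0.055]
ft_force: [-0.2, 0.5, -0.0]
opening: 0.0528
```

```bash
python3 - <<'E'
from h import *
print(ctrl.sense()['joint_positions'].round(2)); print(rel(G+.05*bar,ori(0)), rel(G,ori(0)))
c=cam('wrist','w3.png'); e=G+.018*bar
print('bar end',proj(c,e),'root',proj(c,G-.042*bar),'TCP axis pt',proj(c,ctrl.sense()['ee_pos']))
cam('top','t3.png'); 
E
```

```text
[-0.3   0.26  1.91 -0.89  0.73 -0.03]
(array([ 0.0027, -0.0173,  0.0905]), array([-0.18,  0.33,  0.03])) (array([ 0.003 , -0.0172,  0.1405]), array([-0.18,  0.33,  0.03]))
bar end [321.9102231  213.24004765] root [321.56969646 194.18575266] TCP axis pt [319.39667733 348.2115006 ]
```

View pics/w3.png

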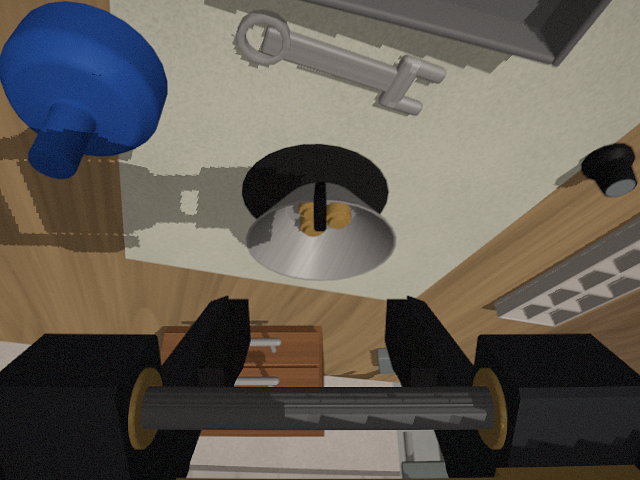

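The wrist view shows the handle at (320,206), upright between the jaws and within about 2 px of the prediction. I go in.

Emit:
carry_out --fingers '[0.5,0.5,0.5,0.5,0.5,0.5,0.5,0.5,0.5,0.5]' --travel '[[0.002,-0.01,0.02],[0.003,-0.017,0.05],[0.003,-0.017,0.075],[0.003,-0.017,0.09],[0.003,-0.017,0.105],[0.003,-0.017,0.12],[0.003,-0.017,0.13],[0.003,-0.017,0.14],[0.003,-0.017,0.14],[0.003,-0.017,0.14]]' --dr '[[0,0,0],[0,0,0],[0,0,0],[0,0,0],[0,0,0],[0,0,0],[0,0,0],[0,0,0],[0,0,0],[0,0,0]]'

```text
time_s: 11.95
ee_pos: [0.4662, -0.2066, 0.0718]
tool_rot: [0.335, 0.926, 0.163, 0.056]
ft_force: [1.4, 0.0, 0.1]
opening: 0.044
```

```bash
python3 - <<'E'
from h import *
s=ctrl.sense();print(s['joint_positions'].round(2),s['ft_force']); print(rel(G,ori(0)))
c=cam('wrist','w4.png');print('end',proj(c,G+.018*bar),proj(c,G))
w=cv2.resize(c['img'],(400,300)); sc=cam('scene')['img'][180:400,90:380]; cv2.imwrite('pics/m4.png',np.hstack([w,cv2.resize(sc,(395,300))]))
E
```

```text
[-0.44  0.54  1.95 -1.34  0.48  0.39] [1.3898082  0.04479492 0.11036552]
(array([-0.0024,  0.0007,  0.0026]), array([-0.26,  0.08,  0.35]))
end [309.02812462 376.30966995] [310.07969588 345.27970573]
```

View pics/m4.png

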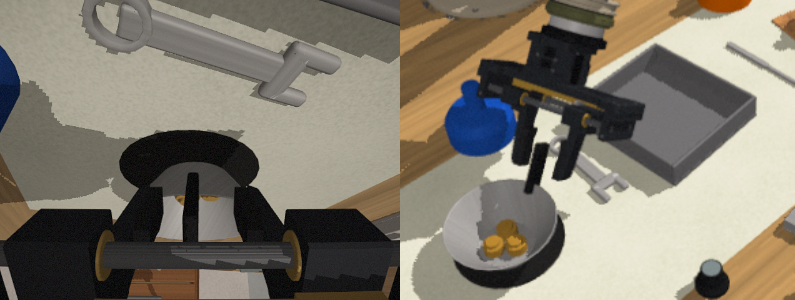

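The handle bar stands between the fingers at about (192,210) in the left panel, 2–3 mm off centre. I shift and close at 60 N.

Emit:
carry_out --fingers '[0.5,0,0,0,0,0,0,0,0,0,0]' --travel '[[-0.003,0.001,0.002],[-0.003,0.001,0.002],[-0.003,0.001,0.002],[-0.003,0.001,0.002],[-0.003,0.001,0.002],[-0.003,0.001,0.002],[-0.003,0.001,0.002],[-0.003,0.001,0.002],[-0.003,0.001,0.002],[-0.003,0.001,0.002],[-0.003,0.001,0.002]]' --dr '[[0,0,0],[0,0,0],[0,0,0],[0,0,0],[0,0,0],[0,0,0],[0,0,0],[0,0,0],[0,0,0],[0,0,0],[0,0,0]]' --newtons 60

```text
time_s: 13.15
ee_pos: [0.4641, -0.2097, 0.0712]
tool_rot: [0.335, 0.926, 0.163, 0.057]
ft_force: [-1.2, -0.2, 0.5]
opening: 0.0077
```

```bash
python3 - <<'E'
from h import *
s=ctrl.sense();print(s['joint_positions'].round(3),s['ft_force'],s['ee_pos'],s['tool_rot'],s['opening']); np.save('grip.npy',np.r_[s['ee_pos'],s['tool_rot']])
print(rel(s['ee_pos']+[0,0,.1]))
E
```

```text
[-0.452  0.538  1.959 -1.359  0.477  0.403] [-1.24293012 -0.16032793  0.52896357] [ 0.46405062 -0.20971131  0.07122802] [0.33545558 0.9260898  0.16309548 0.05680758] 0.0076580547049461605
(array([-0.0004,  0.064 , -0.0768]), None)
```

Gripped at 7.7 mm. I lift straight up.

Emit:
carry_out --fingers '[0,0,0,0,0,0,0,0]' --travel '[[0,0.006,-0.008],[0,0.013,-0.015],[0,0.026,-0.031],[0,0.038,-0.046],[0,0.051,-0.061],[0,0.064,-0.077],[0,0.077,-0.092],[0,0.077,-0.092]]' --dr '[[0,0,0],[0,0,0],[0,0,0],[0,0,0],[0,0,0],[0,0,0],[0,0,0],[0,0,0]]'

```text
time_s: 13.95
ee_pos: [0.4651, -0.2099, 0.1928]
tool_rot: [0.336, 0.926, 0.163, 0.058]
ft_force: [0.8, 0.1, -3.9]
opening: 0.0077
```

```bash
python3 - <<'E'
from h import *
s=ctrl.sense();print(s['joint_positions'].round(3),s['ft_force'],s['opening'])
# pour: keep the low rim point at P
P=np.array([.463,-.0215,.075])+.02*u
def grip(th):
    t=np.radians(th); c,sn=np.cos(t),np.sin(t)
    du=-.147*c+.022*sn; dz=-.147*sn-.022*c
    return P-du*u-dz*Z
for th in(0,25,50,75,100,110): print(th,grip(th).round(3),rel(grip(th),ori(th)))
c=cam('scene','s5.png')['img']; cv2.imwrite('pics/m5.png',cv2.resize(c[60:400,80:480],(800,680))[:600])
E
```

```text
[-0.451  0.303  1.823 -0.831  0.653 -0.214] [ 0.8296024   0.06463646 -3.90701692] 0.007690956989366117
0 [0.407 0.136 0.097] (array([ 0.0629, -0.3259, -0.1478]), array([-0.1 , -0.06,  0.21]))
25 [0.414 0.114 0.157] (array([ 0.0627, -0.2697, -0.1791]), array([ 2.49e+01, -1.00e-02,  2.20e-01]))
50 [0.43  0.07  0.202] (array([ 0.0625, -0.2055, -0.1836]), array([4.99e+01, 4.00e-02, 2.20e-01]))
75 [0.451 0.013 0.223] (array([ 0.0622, -0.1454, -0.1607]), array([74.9 ,  0.09,  0.22]))
100 [ 0.472 -0.047  0.216] (array([ 0.062 , -0.1007, -0.1145]), array([99.9 ,  0.14,  0.2 ]))
110 [ 0.48  -0.069  0.206] (array([ 0.062 , -0.0891, -0.0913]), array([109.9 ,   0.16,   0.19]))
```

View pics/m5.png

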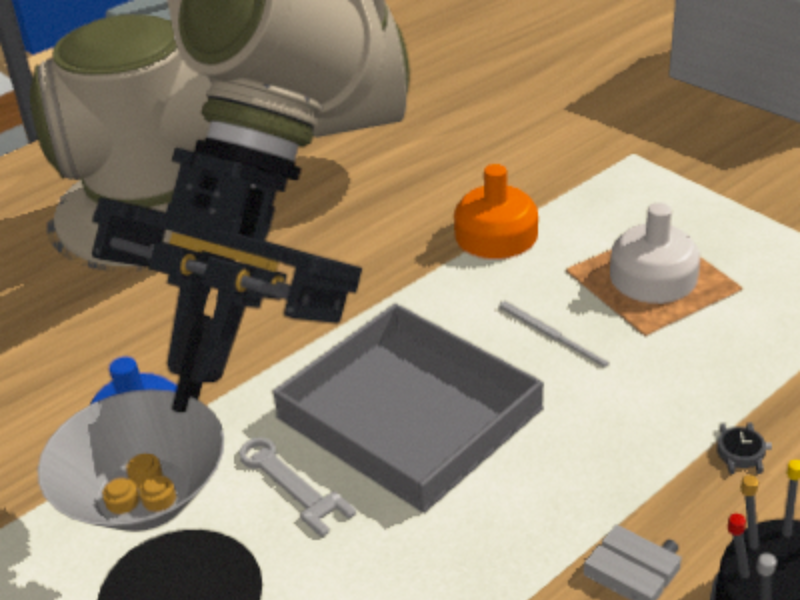

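The white cover stands upright on the cork mat, at about (655,262) in the crop. The cup is held level with its three blanks, and the tray is empty. I carry it toward the tray while tipping 35°, which is safely below the spill angle.

```bash
cat >> h.py <<'E'
P=np.array([.463,-.0215,.075])+.02*u
def grip(th):
    t=np.radians(th); c,sn=np.cos(t),np.sin(t)
    return P-(-.147*c+.022*sn)*u-(-.147*sn-.022*c)*Z
E
python3 -c "
from h import *
print(rel(grip(35),ori(35)))"
```

```text
(array([ 0.063 , -0.2433, -0.1849]), array([34.8 ,  0.11,  0.24]))
```

Emit:
carry_out --fingers '[0,0,0,0,0,0,0,0,0,0,0,0]' --travel '[[0.002,-0.008,-0.006],[0.006,-0.022,-0.017],[0.011,-0.042,-0.032],[0.017,-0.065,-0.05],[0.024,-0.091,-0.069],[0.031,-0.118,-0.09],[0.038,-0.146,-0.111],[0.045,-0.172,-0.131],[0.051,-0.197,-0.15],[0.057,-0.219,-0.167],[0.061,-0.236,-0.179],[0.063,-0.243,-0.185]]' --dr '[[1,0,0],[3,0,0],[6,0,0],[9,0,0],[13,0,0],[17,0,0],[21,0,0],[25,0,0],[28,0,0],[31,0,0],[33.5,0,0],[35,0,0]]'

```text
time_s: 15.2
ee_pos: [0.4189, 0.1002, 0.1764]
tool_rot: [0.04, 0.984, 0.173, 0.004]
ft_force: [0.6, -0.8, -2.9]
opening: 0.0073
```

```bash
python3 -c "
from h import *
s=ctrl.sense();print(s['joint_positions'].round(2),s['ft_force'].round(1))
for t in (35,42,50,57,64,71,78,85,92,100,110): print(t,*rel(grip(t),ori(t)))"
```

```text
[ 0.    0.26  1.74 -0.09  1.11 -0.31] [ 0.6 -0.8 -2.9]
35 [ 0.0005  0.0017 -0.0008] [-0.36  0.35  0.28]
42 [ 0.0004  0.0159 -0.012 ] [6.64 0.36 0.26]
50 [ 0.0002  0.0337 -0.0227] [14.64  0.38  0.24]
57 [ 0.0001  0.0504 -0.0299] [21.64  0.4   0.21]
64 [-0.      0.0678 -0.035 ] [28.64  0.41  0.19]
71 [-0.0001  0.0857 -0.0379] [35.64  0.42  0.17]
78 [-0.0002  0.1039 -0.0387] [42.64  0.44  0.14]
85 [-0.0003  0.1219 -0.0372] [49.64  0.45  0.11]
92 [-0.0004  0.1397 -0.0335] [56.64  0.46  0.09]
100 [-0.0004  0.1593 -0.0267] [6.464e+01 4.700e-01 6.000e-02]
110 [-0.0005  0.1822 -0.0145] [7.464e+01 4.800e-01 2.000e-02]
```

Emit:
carry_out --fingers '[0,0,0,0,0,0,0,0,0,0,0,0]' --travel '[[0,0.009,-0.006],[0,0.016,-0.012],[0,0.025,-0.018],[0,0.034,-0.023],[0,0.042,-0.027],[0,0.05,-0.03],[0,0.059,-0.033],[0,0.068,-0.035],[0,0.077,-0.037],[0,0.086,-0.038],[0,0.095,-0.039],[0,0.104,-0.039]]' --dr '[[3,0,0],[6.6,0,0],[10.6,0,0],[14.6,0,0],[18,0,0],[21.6,0,0],[25,0,0],[28.6,0,0],[32,0,0],[35.6,0,0],[39,0,0],[42.6,0,0]]'

```text
time_s: 16.4
ee_pos: [0.4535, 0.0049, 0.2231]
tool_rot: [-0.32, 0.931, 0.162, -0.06]
ft_force: [-0.1, 1.2, -3.6]
opening: 0.0076
```

```bash
python3 -c "
from h import *
s=ctrl.sense();print(s['joint_positions'].round(2),s['ft_force'].round(1))
for t in (78,85,92,100,110): print(t,*rel(grip(t),ori(t)))"
```

```text
[-0.48  0.41  1.52  0.43  1.73 -0.87] [-0.1  1.2 -3.6]
78 [ 0.     -0.0009  0.0004] [-0.05  0.48 -0.1 ]
85 [-0.      0.0134 -0.0108] [ 6.95  0.48 -0.13]
92 [-0.0001  0.029  -0.0201] [13.95  0.47 -0.16]
100 [-0.0001  0.048  -0.0284] [21.95  0.46 -0.19]
110 [-0.0001  0.0731 -0.0349] [31.95  0.44 -0.23]
```

Emit:
carry_out --fingers '[0,0,0,0,0,0,0,0,0,0,0,0]' --travel '[[0,0.006,-0.005],[0,0.013,-0.011],[0,0.021,-0.016],[0,0.029,-0.02],[0,0.038,-0.024],[0,0.048,-0.028],[0,0.06,-0.032],[0,0.073,-0.035],[0,0.073,-0.035],[0,0.073,-0.035],[0,0.073,-0.035],[0,0.073,-0.035]]' --dr '[[3.5,0,0],[7,0,0],[10.5,0,0],[14,0,0],[18,0,0],[22,0,0],[27,0,0],[32,0,0],[32,0,0],[32,0,0],[32,0,0],[32,0,0]]'

```text
time_s: 17.6
ee_pos: [0.4802, -0.0689, 0.2064]
tool_rot: [-0.564, 0.808, 0.14, -0.102]
ft_force: [-0.8, -0.3, -2.6]
opening: 0.0073
```

```bash
python3 - <<'E'
from h import *
s=ctrl.sense();print(s['joint_positions'].round(2),s['ft_force'].round(1))
def blobs(c):
    m=cv2.inRange(cv2.cvtColor(c['img'],cv2.COLOR_BGR2HSV),(12,150,90),(24,255,255)); n,l,st,ce=cv2.connectedComponentsWithStats(m)
    return [(ce[i].round().tolist(),int(st[i][4])) for i in range(1,n) if st[i][4]>25]
a=cam('scene');b=cam('top');print(blobs(a),blobs(b))
cv2.imwrite('pics/m6.png',np.hstack([cv2.resize(a['img'][130:360,170:400],(400,400)),cv2.resize(b['img'][200:330,280:410],(400,400))]))
E
```

```text
[-0.65  0.7   1.36  0.65  2.14 -0.96] [-0.8 -0.3 -2.6]
[([290.0, 33.0], 407), ([323.0, 31.0], 32), ([78.0, 117.0], 350), ([29.0, 139.0], 1095), ([328.0, 168.0], 1441), ([255.0, 217.0], 80), ([270.0, 253.0], 111), ([258.0, 270.0], 141), ([477.0, 295.0], 62), ([291.0, 295.0], 47), ([454.0, 302.0], 79)] [([302.0, 111.0], 30), ([626.0, 240.0], 2058), ([611.0, 260.0], 601), ([583.0, 223.0], 42), ([210.0, 252.0], 1234), ([364.0, 234.0], 78), ([403.0, 249.0], 141), ([216.0, 323.0], 57)]
```

View pics/m6.png

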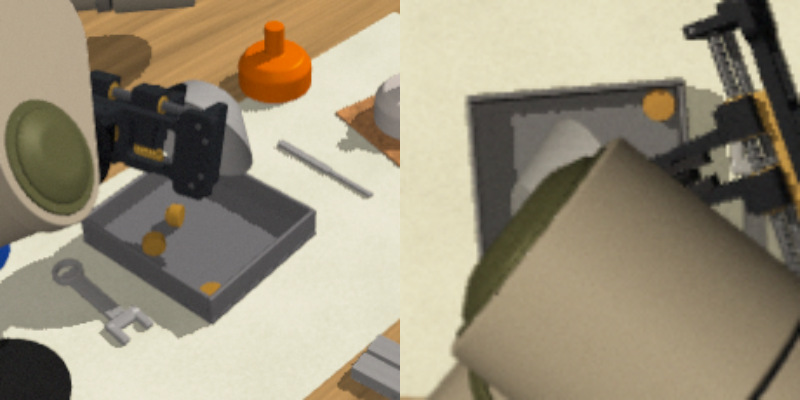

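Three brass blanks lie in the tray, at left panel (175,213), (153,243) and (210,288), and the cup is tipped and empty. I bring it back the same way and re-measure the now uncovered coaster.

Emit:
carry_out --fingers '[0,0,0,0,0,0,0,0,0,0,0,0]' --travel '[[0,0,-0.005],[0,0,-0.01],[0,0,-0.01],[0,0,-0.01],[0,0,-0.01],[0,0,-0.01],[0,0,-0.01],[0,0,-0.01],[0,0,-0.01],[0,0,-0.01],[0,0,-0.01],[0,0,-0.01]]' --dr '[[0,0,0],[0,0,0],[0,0,0],[0,0,0],[0,0,0],[0,0,0],[0,0,0],[0,0,0],[0,0,0],[0,0,0],[0,0,0],[0,0,0]]'

```text
time_s: 18.9
ee_pos: [0.4834, -0.0778, 0.2097]
tool_rot: [-0.564, 0.807, 0.14, -0.102]
ft_force: [0.6, 0.5, -1.8]
opening: 0.0071
```

```bash
python3 - <<'E'
from h import *
for n in('scene','top'):
    c=cam(n); m=cv2.inRange(c['img'],(0,0,0),(38,38,38)); px=proj(c,[.487,-.284,.004])
    r=75; y,x=int(px[1]),int(px[0]); k=np.zeros_like(m); k[max(0,y-r):y+r,max(0,x-r):x+r]=m[max(0,y-r):y+r,max(0,x-r):x+r]
    n2,l,st,ce=cv2.connectedComponentsWithStats(k); i=l[y,x]; print(n,px.round(1),st[i],ce[i].round(1))
    q=max(cv2.findContours((l==i).astype(np.uint8),0,1)[0],key=cv2.contourArea)[:,0].astype(float)
    w=np.array([onz(c,p,.004)[:2] for p in q]); e,rad=cv2.minEnclosingCircle(w.astype(np.float32)); print(e,rad,w.mean(0),(w.min(0)+w.max(0))/2,np.ptp(w,axis=0))
print([ (t,*rel(grip(t),ori(t))) for t in (95,80,60,40)])
E
```

```text
scene [169.5 356.9] [ 129  325   82   66 4116] [169.3 357.7]
(0.4856126606464386, -0.28365397453308105) 0.06423384696245193 [ 0.48678996 -0.28423689] [ 0.48545088 -0.28341669] [0.12791283 0.12656995]
top [452.9 258.8] [     0      0    640    480 305631] [319.  239.5]
(0.5679866075515747, 0.02672216296195984) 1.0290907621383667 [0.53697535 0.02577128] [0.54211413 0.03460346] [1.25856256 1.68275957]
[(95, array([-0.0001, -0.0247,  0.0391]), array([-14.95,   0.42,  -0.24])), (80, array([ 0.    , -0.0418,  0.0739]), array([-29.95,   0.45,  -0.19])), (60, array([ 0.0003, -0.0494,  0.125 ]), array([-49.95,   0.49,  -0.11])), (40, array([ 0.0007, -0.0392,  0.1756]), array([-6.995e+01,  5.100e-01, -3.000e-02]))]
```

Emit:
carry_out --fingers '[0,0,0,0,0,0,0,0,0,0,0,0]' --travel '[[0,-0.008,0.012],[0,-0.016,0.025],[0,-0.025,0.039],[0,-0.031,0.05],[0,-0.037,0.062],[0,-0.042,0.074],[0,-0.045,0.09],[0,-0.048,0.108],[0,-0.049,0.125],[0,-0.047,0.142],[0,-0.044,0.159],[0.001,-0.039,0.176]]' --dr '[[-5,0,0],[-10,0,0],[-15,0,0],[-20,0,0],[-25,0,0],[-30,0,0],[-36.5,0,0],[-43,0,0],[-50,0,0],[-56.5,0,0],[-63,0,0],[-70,0,0]]'

```text
time_s: 20.2
ee_pos: [0.4227, 0.091, 0.1863]
tool_rot: [0.003, 0.985, 0.173, -0.002]
ft_force: [0.4, 0.2, -1.8]
opening: 0.0077
```

```bash
python3 - <<'E'
from h import *
g=np.load('grip.npy'); q=R.from_quat(g[[4,5,6,3]])
s=ctrl.sense();print(s['joint_positions'].round(2),s['ft_force'].round(1),s['opening'])
print(rel(g[:3]+[-.006,.004,.12],q))
E
```

```text
[-0.06  0.25  1.72 -0.01  1.17 -0.4 ] [ 0.4  0.2 -1.8] 0.007677079009595409
(array([-0.068 ,  0.291 , -0.0032]), array([-39.5 ,   0.06,   0.07]))
```

Emit:
carry_out --fingers '[0,0,0,0,0,0,0,0,0,0,0,0]' --travel '[[-0.004,0.018,0],[-0.01,0.044,-0.001],[-0.017,0.073,-0.001],[-0.024,0.102,-0.001],[-0.031,0.131,-0.002],[-0.037,0.16,-0.002],[-0.044,0.189,-0.002],[-0.051,0.218,-0.003],[-0.058,0.247,-0.003],[-0.064,0.274,-0.003],[-0.068,0.291,-0.003],[-0.068,0.291,-0.003]]' --dr '[[-3,0,0],[-7,0,0],[-11,0,0],[-15,0,0],[-19,0,0],[-23,0,0],[-27,0,0],[-31,0,0],[-35,0,0],[-38,0,0],[-39.5,0,0],[-39.5,0,0]]'

```text
time_s: 21.4
ee_pos: [0.4573, -0.2068, 0.1904]
tool_rot: [0.335, 0.926, 0.162, 0.055]
ft_force: [0.6, -0.5, -2.2]
opening: 0.0072
```

```bash
python3 - <<'E'
from h import *
g=np.load('grip.npy'); q=R.from_quat(g[[4,5,6,3]])
print(rel(g[:3]+[-.006,.004,.03],q),rel(g[:3]+[-.006,.004,0],q))
c=cam('scene')['img']; cv2.imwrite('pics/m7.png',cv2.resize(c[130:400,80:400],(800,675))[:600])
E
```

```text
(array([ 0.0016, -0.0575,  0.0681]), array([-0.08,  0.2 , -0.01])) (array([ 0.0018, -0.0767,  0.0912]), array([-0.08,  0.2 , -0.01]))
```

View pics/m7.png

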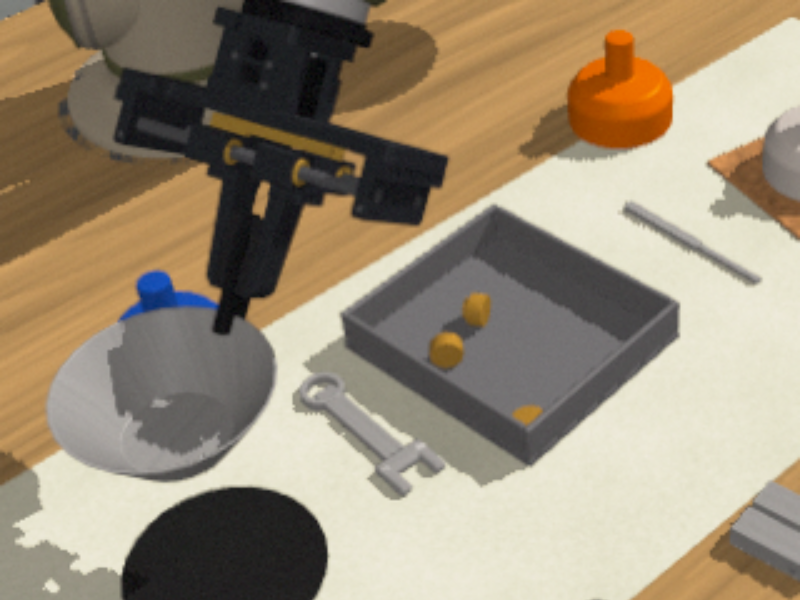

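The cup is empty and level, and all three blanks are in the tray at (478,308), (446,350) and (528,415). I lower the cup.

Emit:
carry_out --fingers '[0,0,0,0,0,0,0,0,0]' --travel '[[0.002,-0.013,0.015],[0.002,-0.026,0.031],[0.002,-0.038,0.046],[0.002,-0.05,0.059],[0.002,-0.058,0.068],[0.002,-0.064,0.076],[0.002,-0.07,0.083],[0.002,-0.074,0.088],[0.002,-0.075,0.089]]' --dr '[[0,0,0],[0,0,0],[0,0,0],[0,0,0],[0,0,0],[0,0,0],[0,0,0],[0,0,0],[0,0,0]]'

```text
time_s: 22.35
ee_pos: [0.4581, -0.2038, 0.0737]
tool_rot: [0.334, 0.927, 0.163, 0.055]
ft_force: [-0.1, 0.1, -2.2]
opening: 0.0071
```

```bash
python3 - <<'E'
from h import *
g=np.load('grip.npy'); q=R.from_quat(g[[4,5,6,3]])
s=ctrl.sense(); print(rel(g[:3]+[-.006,.004,0],q),s['ft_force'],s['joint_positions'].round(2))
E
```

```text
(array([-0.0007, -0.0002,  0.0031]), array([-0.17,  0.18,  0.04])) [-0.13130372  0.06364286 -2.20825571] [-0.44  0.53  1.97 -1.35  0.48  0.4 ]
```

Emit:
carry_out --fingers '[0,0,0,0]' --travel '[[-0.001,0,0.001],[-0.001,-0.0005,0.002],[-0.001,-0.001,0.003],[-0.001,-0.001,0.003]]' --dr '[[0,0,0],[0,0,0],[0,0,0],[0,0,0]]'

```text
time_s: 22.75
ee_pos: [0.4576, -0.2052, 0.0713]
tool_rot: [0.335, 0.926, 0.163, 0.055]
ft_force: [-0.9, 2.1, 3.0]
opening: 0.0076
```

Contact (+5 N change). I release, then back out along the bar.

Emit:
carry_out --fingers '[0.5,0.5,0.5,0.5,0.5,0.5,0.5,0.5,0.5,0.5,0.5,0.5]' --travel '[[0,0,0],[0,0,0],[0,0,0],[0,0,0],[0,0,0],[0,0,0],[0,0,0],[0,0,-0.01],[0,0,-0.03],[0,0,-0.06],[0,0,-0.1],[0,0,-0.14]]' --dr '[[0,0,0],[0,0,0],[0,0,0],[0,0,0],[0,0,0],[0,0,0],[0,0,0],[0,0,0],[0,0,0],[0,0,0],[0,0,0],[0,0,0]]'

```text
time_s: 23.95
ee_pos: [0.4273, -0.12, 0.1798]
tool_rot: [0.334, 0.927, 0.163, 0.055]
ft_force: [1.2, -1.0, -0.5]
opening: 0.0438
```

Emit:
carry_out --fingers '[0.5,0.5,0.5,0.5,0.5,0.5,0.5]' --travel '[[0,-0.01,-0.03],[0,-0.02,-0.06],[0,-0.03,-0.09],[0,-0.04,-0.12],[0,-0.04,-0.12],[0,-0.04,-0.12],[0,-0.04,-0.12]]' --dr '[[0,0,0],[0,0,0],[0,0,0],[0,0,0],[0,0,0],[0,0,0],[0,0,0]]'

```text
time_s: 24.65
ee_pos: [0.3914, -0.0195, 0.2461]
tool_rot: [0.334, 0.927, 0.163, 0.054]
ft_force: [0.7, 1.1, -0.0]
opening: 0.044
```

```bash
python3 - <<'E'
from h import *
a=cam('scene');b=cam('top')
A=cv2.resize(a['img'][130:430,80:480],(800,600));A=cv2.resize(A,(480,360))
B=cv2.resize(b['img'][190:340,160:510],(800,343))
cv2.imwrite('pics/m8.png',cv2.resize(a['img'][130:430,80:480],(800,600)))
r=[onz(a,(110+u_/3-.3,210+v/3-.3),.048) for u_,v in []]
np.save('b.npy',b['img']); np.save('a.npy',a['img'])
print(ctrl.sense()['time_s'],ctrl.sense()['ee_pos'])
E
```

```text
24.75 [ 0.39142223 -0.01966242  0.24609493]
```

View pics/m8.png

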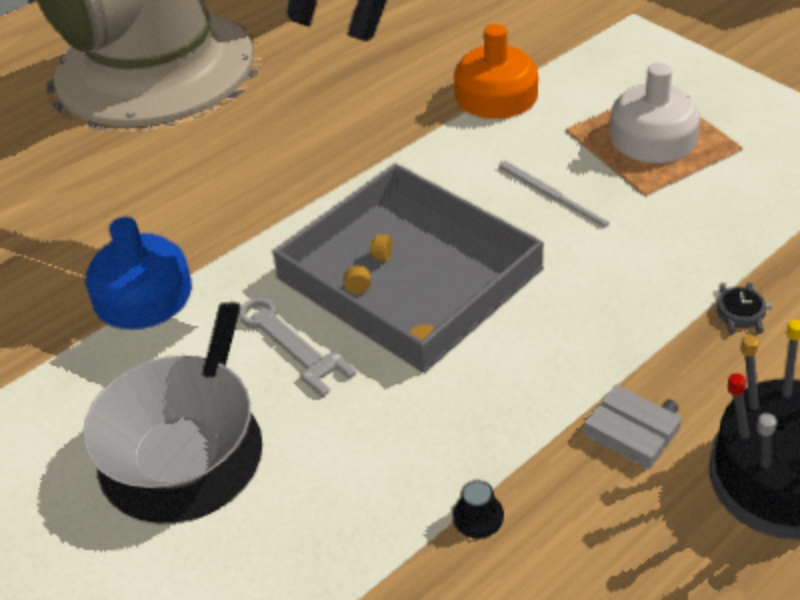

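The scene is as wanted: the cover is upright on the mat at (655,125), the three blanks are in the tray, and the cup is upright on its coaster at (170,425) with the bystanders in place. I check the centring, then hand in.

```bash
python3 - <<'E'
from h import *
from scipy.optimize import least_squares
a=cam('scene')
def fit(p,z,r):
    w=np.array([onz(a,(80+x/2-.25,130+y/2-.25),z)[:2] for x,y in p]); f=lambda c:np.hypot(*(w-c).T)-r
    q=least_squares(f,w.mean(0),loss='soft_l1',f_scale=.001).x; return q.round(4),abs(f(q)).mean().round(4)
print('rim',fit([(85,425),(90,402),(112,378),(251,410),(248,390),(240,375),(228,448),(197,473),(160,487),(120,480),(97,460),(178,360)],.048,.064))
print('coaster',fit([(262,440),(260,458),(245,482),(220,502),(190,516),(160,520),(130,513),(108,497),(99,480)],.004,.065))
m=cv2.inRange(cv2.cvtColor(cam('top')['img'],cv2.COLOR_BGR2HSV),(12,150,90),(24,255,255));m=m[225:315,300:385]
n,l,st,ce=cv2.connectedComponentsWithStats(m);print('blanks top',[(ce[i].round()+[300,225]).tolist() for i in range(1,n) if st[i][4]>25])
E
```

```text
rim (array([ 0.4841, -0.2831]), np.float64(0.0019))
coaster (array([ 0.4827, -0.2814]), np.float64(0.0004))
blanks top [[364.0, 234.0], [360.0, 274.0], [341.0, 282.0], [304.0, 299.0]]
```

```bash
python3 -c "
from h import *
print(ctrl.hand_in(), ctrl.sense()['time_s'])"
```

```text
the job is handed in; nothing more can be done
the job is handed in; nothing more can be done
```

The job is handed in, at about 25 s on the robot clock. The white cover stands upright on the cork mat and all three brass blanks are in the tray. The empty cup stands upright on its coaster, about 2 mm off the coaster's centre by the last measurement. The gripper was about 0.25 m up and clear of everything.

- **First grasp:** the first grasp of the cover closed on nothing, because I lifted before the slow fingers had shut. The cover stayed in place, and the second try held.
- **Bystanders:** in the last picture the tweezers, spanner, watch, loupe, holder and both coloured look-alikes look unmoved. I judged this by eye and did not measure it.
- **A check that disagreed:** the top camera's colour count over the tray gave four brass-coloured spots, not three. The scene picture shows exactly three blanks, so I took the fourth spot (304,299) for the gripper's brass part, but did not confirm it.

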